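Lock the tube rack on the rocking mixer with its R-clip

ROBOT

A 6-joint arm with a two-finger parallel gripper is mounted at the origin on the work surface. World frame = base frame: x ahead of the robot, y to its left, z up, the work surface at z = 0. Lengths are in m, angles in rad, forces in N, time in s.
With the tool pointing down it reaches from about 0.325 to 0.9 m from the base axis. Payload 3.5 kg.
Tool frame: the origin (TCP) lies between the finger pads; the fingertips stand manip.nose_length ahead of it and the grasp point (between the pads) lies 3 mm ahead of it (manip.nose_length is the distance from the TCP to the fingertips, in m); z points along the fingers, y is the direction in which the jaws open and shut (so a half turn about z gives the same grasp; the last joint's range is limited). The gripper opens to 85 mm and grips with 20 to 120 N. Pads are 22 mm wide; open, the fingers measure 114 mm over their backs; the gripper's body (76 mm by 85 mm) begins 54 mm behind the grasp point. The pads swing forward as they close: fully open they stand 13 mm farther back than shut.
Start: joints at [1.17, 0.276, -0.026, 1.268, 0, 1.467], TCP at [0.183, 0.597, 0.23] pointing down, gripper open.
Joint ranges: [-3.12, 3.12], [-0.85, 1.88], [-1.08, 1.24], [-1.95, 2.15], [-1.57, 1.53], [-3.14, 3.14]. Speed limits (rad/s): [2.57, 2.57, 3.14, 3.14, 3.14, 3.14].

INTERFACE

Orientations are given as a unit quaternion [x, y, z, w].
In Python, from bench import telemetry, get_image, camera_params, close_job, manip gives the robot as it stands.
- The arm moves only by the tool servo_tool, never from a script. Its arguments are lists of equal length, an entry for each row: "xyz": the shift along the tool's x, y, z in m, a list of three; "twist": the turn about the tool's z in degrees; "jaw": the closure, from 0 (fully open) to 1 (shut). A call has 1 to 20 rows; each row is the pose to reach, as a shift and turn from the pose measured when the call began, along the tool's axes at that moment; what a row does not reach only later rows make up. A row lasts 1/8 s, in which the tool goes at most 62.5 mm and 10.7 degrees, less where a joint would pass 70% of its speed; a pose out of reach is approached as far as the arm can. A call with a gripper value outside its range is refused whole. The fingers move at their own pace and stop on an object; the grip force is fixed at half the most. Time passes only in rows, so rows that repeat a pose let the fingers close. It gives the time, the measured TCP pose, the force and the opening at its end, in the units of the state.
- telemetry.state(): the state, without advancing time (a new reading comes with each control period).
- get_image(name): name is "side" or "top"; returns the picture (420x560x3 uint8, blue, green, red); there is no depth.
- camera_params(name): a dict with "fovy" (degrees; the focal length in pixels is half the picture's height over the tangent of half this angle, whatever the lens; pixels are square), "cx", "cy" (the principal point, pixels), "distortion" ([k1, k2, p1, p2, k3] as OpenCV has them; the pictures are not rectified), "R" (3x3) and "t" (3): a world point X has camera coordinates R X + t. Camera axes: x right, y down, z forward; pixel columns grow to the right and rows downward; lengths in m; the calibration is good to about 2 mm. A picture is of the moment at which its call begins. camera_params takes no time and is no camera call.
- close_job(): hands the job in, once; it reports no verdict.
The state is a dict: "time": time; "joint_positions": joint angles; "joint_vel": joint speeds; "joint_torque": joint torques, N m; "ee_pos": TCP position; "tool_rot": TCP orientation; "force": force on the tool from outside, world axes, zero at the start; "wrist_torque": the same for the moment, N m; "gripper_width": opening from 0.0 (shut) to 1.0 (fully open).
Only numpy, scipy, OpenCV 4.12 (cv2) and the standard library are available. Lean on these libraries where they do the work, as an engineer would, in place of code of your own. Each camera call takes 0.05 s, during which the arm holds its last target.

TASK

Secure the blue tube rack on the rocking mixer: first fold the raised steel bar fully down over the upright cross-drilled pin, then push the R-clip along its green tray so that its straight leg goes through the pin and its bow springs over, fully home. Leave the amber bottle, the white jar and the steel cup where they are.

Things in the scene. Friction and masses are not known exactly. Their poses are not given: they have to be found in the camera images.
- mixer: Rocking mixer, white base, grey platform 165 x 420 mm, 50 mm high; fixed. Origin on the bench surface. Its axes: z up, y along its length (+y to the bar's hinge, -y to the guide tray), x across, away from the robot. Along its x = 0 stand the hinge (y = +150 mm), the rack, the pin (y = -45 mm) and the tray (y -67 to -235 mm).
- rack_top (a point): Centre of the blue rack's top, 93 mm above the bench, at mixer y = +72 mm; mixer's axes. Rack 112 mm (x) by 125 mm (y), fixed. Two rows of capped tubes along y at x = -44 and +44 mm; caps reach 128 mm above the bench; 70 mm is free between the rows.
- pin_hole (a point): Centre of the cross hole of the upright steel pin (26 mm diameter, top 145 mm above the bench). The hole is 10 mm wide, runs along the mixer's y and lies 115 mm above the bench. Mixer's axes.
- bar_hinge (a point): Point on the hinge axis of the hold-down bar, midway between its cheeks, 101 mm above the bench; the axis runs along the mixer's x. Mixer's axes. Steel bar: 46 mm wide, 8 mm thick (the axis is mid-thickness), 214 mm long from the hinge; its last 34 mm is a frame with a 30 mm opening that drops over the pin.
- bar (a joint): Angle of the bar, rad: 0 = fully down (stop), its upper face then 105 mm above the bench; pi/2 = upright; more = leaning back to +y. Stiff hinge: it stays where it is left, so push it all the way (1 to 4 N at the pad). Push on its upper face, which looks to mixer +y while upright. If not fully down it blocks the clip.
- bar_pad (a point): Blue pad, 34 x 24 mm, on the upper face of the bar, where to push it: 163 mm from the hinge axis; 32 mm short of the pin's axis when the bar is down. Its frame turns with the bar: z out of the upper face, x along the mixer's x, -y to the bar's free end.
- clip_seat (a point): Point on the axis of the R-clip's straight leg that comes to the hole's centre when home. x: along the leg to its tip, the way to push (mixer +y); y: to the bow's side; z up. Clip 128 mm long, about 95 g, loose in the tray, already in line with the hole and at its height, this point 73 to 93 mm short of it. Leg 6 mm thick, tip 48 mm ahead of this point. Bow to y = 20 mm.
- clip_collar (a point): Front face of the round collar (14 mm diameter) on the leg, 13.5 mm behind clip_seat, same axes; it stops against the pin when the clip is home. Pushing the bow over the pin takes 5 to 15 N at the tab; then it snaps shut and the force drops until the collar stops.
- clip_tab (a point): Centre of the flat rear face of the orange thumb tab at the clip's rear end: push it along +x. Same axes as clip_seat; 80 mm behind it, 10 mm to +y, 18 mm above. Tab 14 mm thick, 28 mm wide, from 5 to 31 mm above the leg's axis, on an orange grip 45 mm long, 34 mm wide, whose underside slides on the tray's floor 7 mm below the leg's axis.
- tray (a point): Middle of the floor of the green guide tray, 108 mm above the bench; mixer's axes. Tray 168 mm long (y); its two side fences, 35 mm apart, rise 7 mm above the floor and keep the clip straight. Both ends are open.
- clip_bow (a joint): Spread of the clip's bow in rad: 0 = closed (at rest), about 0.1 while it rides over the pin, back near 0 when it has sprung over. Sprung shut.
- amber_bottle_mid (a point): Amber bottle, bystander, 62 mm diameter, 125 mm tall; point half-way up on its axis.
- wipes_jar_mid (a point): White jar, bystander, 72 mm diameter, 100 mm tall; point half-way up on its axis.
- steel_cup_mid (a point): Steel cup, bystander, 70 mm diameter, 70 mm tall; point half-way up on its axis.
Not all that is in view belongs to the job. There is more than one size of the part that bears clip_seat; the job needs the largest.

How it is judged:
By the outcome, as a careful person would: the job done as asked, in the order asked, and still so for the second after the job is handed in, with the robot touching nothing.
It also fails if it takes over 45 s, if anything falls off the work surface, if the arm or the gripper's body presses on something with over 40 N, if the wrist force passes 120 N, or if a joint passes its speed limit or range.

## Working session

There is one attempt and no reset: what is moved stays moved. The work goes in short steps, Python scripts to look and compute and a tool call to move; the robot and the scene stay as the last step left them, time stands still between calls to the robot, and variables do not carry over. Pictures are saved under pics/ and viewed, and the job is handed in when it is done.

Besides the shell and the picture viewer there is one more tool, called in YAML: its name, and indented under it one key for each argument. servo_tool: Moves the arm, as the interface text tells. Its arguments: {"type":"object","properties":{"xyz":{"type":"array","items":{"type":"array","items":{"type":"number"}}},"twist":{"type":"array","items":{"type":"number"}},"jaw":{"type":"array","items":{"type":"number"}}},"required":["xyz","twist","jaw"]}

```bash
ls; mkdir -p pics; python3 - <<'E'
from bench import telemetry, get_image, camera_params, manip
import cv2
s=telemetry.state()
for k,v in s.items(): print(k,v)
print(manip.nose_length)
for n in("side","top"):
    cv2.imwrite(f"pics/{n}0.png",get_image(n)); print(n,camera_params(n))
E
```

```text
pics
time 0.0
joint_positions [ 1.16960392e+00  2.77136166e-01 -2.78902503e-02  1.26800706e+00
 -1.94531606e-05  1.46740823e+00]
joint_vel [ 8.33187884e-04 -1.07413095e-03 -1.25556974e-03 -2.51437883e-05
  9.24860305e-04 -2.07945292e-04]
joint_torque [ 2.96664846e-03 -4.45506048e+01  2.95204675e+01  1.62686961e-02
  1.53734404e-04  1.68303302e-06]
ee_pos [0.18308727 0.5967579  0.22885333]
tool_rot [ 1.48352424e-01  9.88933925e-01 -1.08559210e-03 -2.69802558e-04]
force [ 0.02680689  0.35309577 -0.16728239]
wrist_torque [0.00559804 0.01752955 0.01088482]
gripper_width 1.0013848000387082
0.022
side {'fovy': 55.15088075623788, 'cx': 279.9814013287608, 'cy': 203.48125408169005, 'distortion': array([-0.05172918,  0.        ,  0.        ,  0.        ,  0.        ]), 'R': array([[ 0.66391964, -0.74779636, -0.00336422],
       [-0.43902627, -0.38613303, -0.81126889],
       [ 0.60536489,  0.54009433, -0.58466355]]), 't': array([-0.3555254 ,  0.29264051,  0.94391917])}
top {'fovy': 46.207126753387996, 'cx': 279.2495346883197, 'cy': 210.00770054726047, 'distortion': array([-0.16209152,  0.        ,  0.        ,  0.        ,  0.        ]), 'R': array([[-0.02949606, -0.99952505,  0.00892518],
       [-0.99400257,  0.02839008, -0.1056073 ],
       [ 0.10530375, -0.01198665, -0.99436786]]), 't': array([-0.02636342,  0.53239233,  1.23721632])}
```

View pics/side0.png

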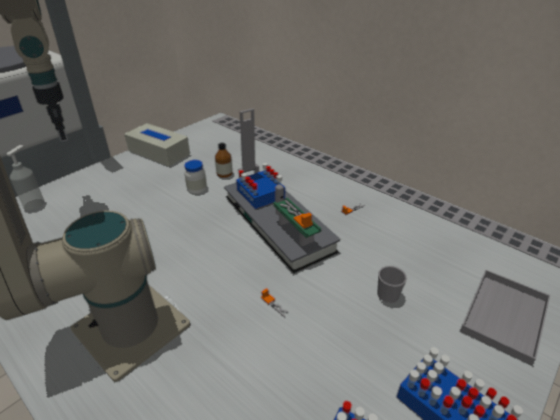

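View pics/top0.png

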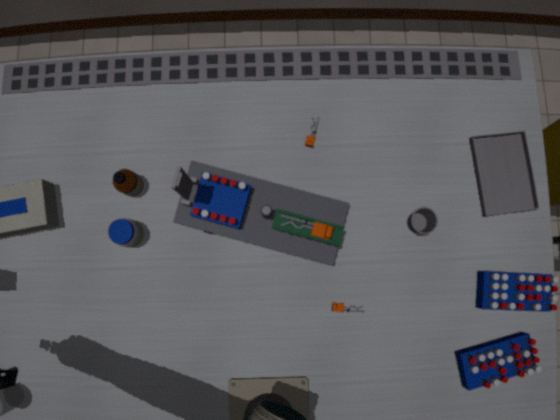

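```bash
cat > h.py <<'E'
import numpy as np, cv2
from bench import camera_params
def K(n):
    p=camera_params(n); f=210/np.tan(np.radians(p['fovy'])/2)
    return np.array([[f,0,p['cx']],[0,f,p['cy']],[0,0,1]]),p['distortion'],p['R'],p['t']
def cast(n,uv,z):
    k,d,R,t=K(n); u=cv2.undistortPoints(np.array(uv,float).reshape(-1,1,2),k,d).reshape(-1,2)
    D=np.c_[u,np.ones(len(u))]@R; C=-R.T@t
    return C+D*((z-C[2])/D[:,2])[:,None]
def proj(n,X):
    k,d,R,t=K(n); return cv2.projectPoints(np.array(X,float).reshape(-1,1,3),cv2.Rodrigues(R)[0],t,k,d)[0].reshape(-1,2)
def crop(src,box,s,out):
    im=cv2.imread(src); x0,y0,x1,y1=box
    cv2.imwrite(out,cv2.resize(im[y0:y1,x0:x1],None,fx=s,fy=s,interpolation=cv2.INTER_CUBIC))
E
python3 - <<'E'
from h import *
crop('pics/top0.png',(165,145,365,275),4,'pics/topc.png')
crop('pics/side0.png',(210,100,350,270),3.5,'pics/sidec.png')
E
```

```text
(no output)
```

View pics/topc.png

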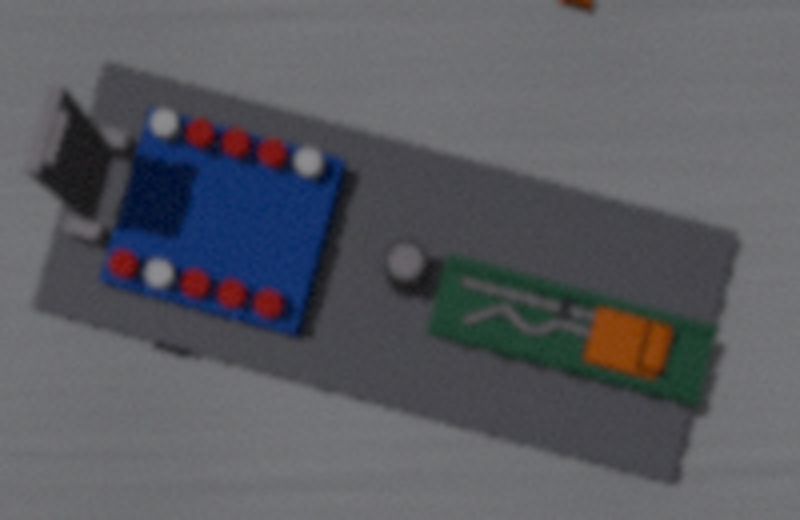

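View pics/sidec.png

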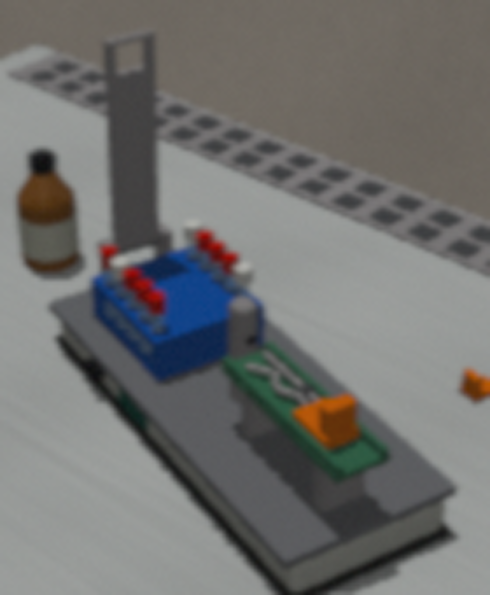

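```bash
cat > m.py <<'E'
from h import *
o=np.array([165,145.]); c=lambda *p: np.array(p)/4+o-0.375
W=[];M=[]
W+=list(cast('top',c((107,65),(738,235),(680,482),(38,308)),.05)); M+=[(82.5,210),(82.5,-210),(-82.5,-210),(-82.5,210)]
W+=list(cast('top',c((406,262)),.145)); M+=[(0,-45)]
W+=list(cast('top',c((345,160),(302,333),(103,285)),.093)); M+=[(56,9.5),(-56,9.5),(-56,134.5)]
W=np.array(W)[:,:2];M=np.array(M)/1000
a,b=W.mean(0),M.mean(0); H=(M-b).T@(W-a); th=np.arctan2(H[0,1]-H[1,0],H[0,0]+H[1,1])
R=np.array([[np.cos(th),-np.sin(th)],[np.sin(th),np.cos(th)]]); t=a-R@b
def m2w(x,y,z): return np.r_[R@[x,y]+t,z]
E
python3 - <<'E'
from m import *
print(np.degrees(th),t); print(((W-t)@R-M)*1000)
# tab/orange in top
im=cv2.imread('pics/top0.png'); hsv=cv2.cvtColor(im,cv2.COLOR_BGR2HSV)
for nm,lo,hi,z in(("or",(5,150,60),(20,255,255),.127),("gr",(50,80,30),(90,255,255),.112)):
    m=cv2.inRange(hsv,lo,hi); m[:150]=0; m[275:]=0;m[:,:165]=0;m[:,365:]=0
    r=cv2.minAreaRect(cv2.findNonZero(m)); bx=cv2.boxPoints(r); print(nm,bx.round(1).tolist()); print(((cast('top',bx,z)[:,:2]-t)@R*1000).round(1).tolist())
for n in('top','side'):
    im=cv2.imread(f'pics/{n}0.png')
    for p in [(0,-45,.145),(.0,-45,.115),(0,150,.101),(0,-67,.108),(0,-235,.108),(56,9.5,.093),(-82.5,-210,.05)]:
        q=proj(n,[m2w(p[0]/1000,p[1]/1000,p[2])])[0]; cv2.circle(im,tuple(int(round(v*8)) for v in q),8,(0,255,255),-1,shift=3)
    cv2.imwrite(f'pics/{n}_chk.png',im)
crop('pics/top_chk.png',(165,145,365,275),4,'pics/topc2.png')
crop('pics/side_chk.png',(210,100,350,270),3.5,'pics/sidec2.png')
E
```

```text
-16.83060190021676 [0.52843118 0.01734272]
[[ -1.49067616 -15.31347824]
 [ -1.88386962 -13.15294676]
 [  2.34937873 -16.6161205 ]
 [  1.77364826 -16.75633548]
 [ -0.55356692  16.48230754]
 [ -0.61116743  17.0444036 ]
 [  2.10404042  13.87916773]
 [ -1.68778728  14.43300211]]
or [[310.0, 234.60000610351562], [313.8999938964844, 220.6999969482422], [333.3999938964844, 226.1999969482422], [329.3999938964844, 240.10000610351562]]
[[-27.6, -142.9], [6.6, -143.6], [5.9, -191.4], [-28.4, -190.6]]
gr [[271.0, 227.8000030517578], [276.29998779296875, 208.1999969482422], [343.79998779296875, 226.5], [338.3999938964844, 246.10000610351562]]
[[-35.4, -49.5], [13.6, -49.4], [13.4, -217.2], [-35.6, -216.6]]
```

View pics/sidec2.png

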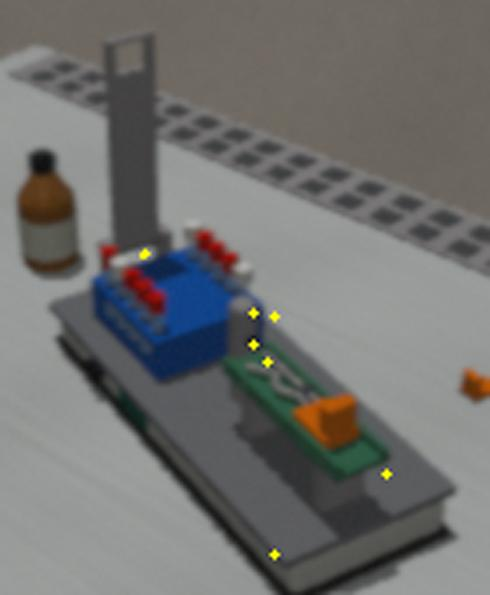

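View pics/topc2.png

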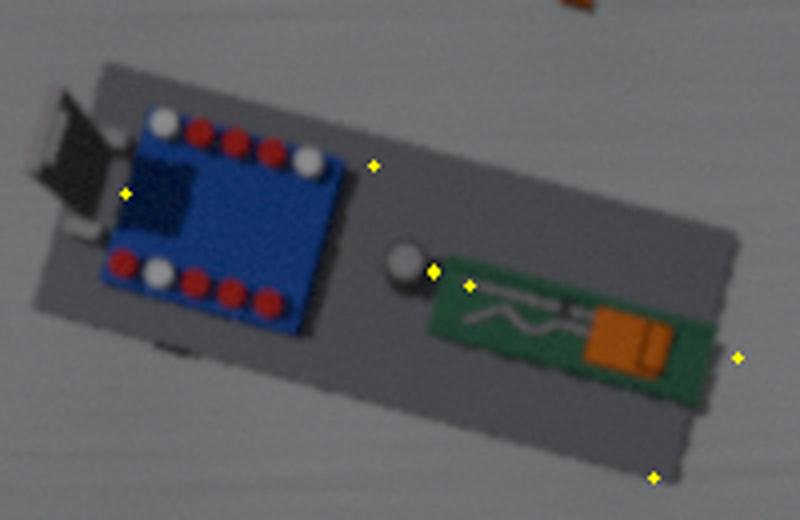

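```bash
sed -i 's/^a,b=W.mean.*/M=M.copy(); off=-0.031; M[:4,1]+=off\n&/' m.py; python3 - <<'E'
from m import *
print(np.degrees(th),t); print((((W-t)@R-M)*1000).round(1))
im=cv2.imread('pics/top0.png'); hsv=cv2.cvtColor(im,cv2.COLOR_BGR2HSV)
for nm,lo,hi,z in(("or",(5,150,60),(20,255,255),.127),("gr",(50,80,30),(90,255,255),.112)):
    m=cv2.inRange(hsv,lo,hi); m[:150]=0; m[275:]=0;m[:,:165]=0;m[:,365:]=0
    r=cv2.minAreaRect(cv2.findNonZero(m)); bx=cv2.boxPoints(r)
    print(nm,((cast('top',bx,z)[:,:2]-t)@R*1000).round(1).tolist())
# tab: rear top edge, front top edge in top crop (pixels estimated), z=.146
print('tab',((cast('top',c((650,320),(672,323),(638,372),(663,377),),.146)[:,:2]-t)@R*1000).round(1).tolist())
print('legtip',((cast('top',c((463,282),(567,308)),.115)[:,:2]-t)@R*1000).round(1).tolist())
# bar tip in both views: triangulate
k,d,Rt,tt=K('top');
tipsT=c((62,92),(35,172)); tipsS=np.array([(154,34),(106,44)])/3.5+[210,100]
P=[];U=[]
for n,p in(('top',tipsT),('side',tipsS)):
    k,d,Rr,tt=K(n); P.append(np.c_[Rr,tt]); U.append(cv2.undistortPoints(p.reshape(-1,1,2),k,d).reshape(-1,2))
X=cv2.triangulatePoints(P[0],P[1],U[0].T,U[1].T); X=(X[:3]/X[3]).T
print('bar tip mixer',np.c_[(X[:,:2]-t)@R*1000,X[:,2]*1000].round(1))
for n in('top','side'):
    im=cv2.imread(f'pics/{n}0.png')
    for p in [(0,-45,.145),(.0,-45,.115),(0,150,.101),(0,-67,.108),(0,-235,.108),(56,9.5,.093),(-82.5,-241,.05),(-23,150,.101+.214),(23,150,.101+.214)]:
        q=proj(n,[m2w(p[0]/1000,p[1]/1000,p[2])])[0]; cv2.circle(im,tuple(int(round(v*8)) for v in q),8,(0,255,255),-1,shift=3)
    cv2.imwrite(f'pics/{n}_chk.png',im)
crop('pics/top_chk.png',(165,145,365,275),4,'pics/topc2.png')
crop('pics/side_chk.png',(210,100,350,270),3.5,'pics/sidec2.png')
E
```

```text
-16.61368453883807 [0.53291969 0.03220627]
[[-0.8 -0.1]
 [-2.8  2. ]
 [ 1.4 -0.8]
 [ 2.5 -1. ]
 [-0.7  1. ]
 [-0.6  1.3]
 [ 2.1 -1.4]
 [-1.2 -0.9]]
or [[-28.2, -158.3], [6.0, -159.1], [5.1, -207.0], [-29.1, -206.0]]
gr [[-35.6, -64.9], [13.4, -65.0], [12.5, -232.8], [-36.4, -232.0]]
tab [[3.1, -190.1], [4.7, -203.0], [-28.0, -190.9], [-27.1, -205.7]]
legtip [[-0.6, -78.7], [0.4, -142.8]]
bar tip mixer [[ 23.1 138.5 311.5]
 [-20.7 140.7 311.6]]
```

View pics/sidec2.png

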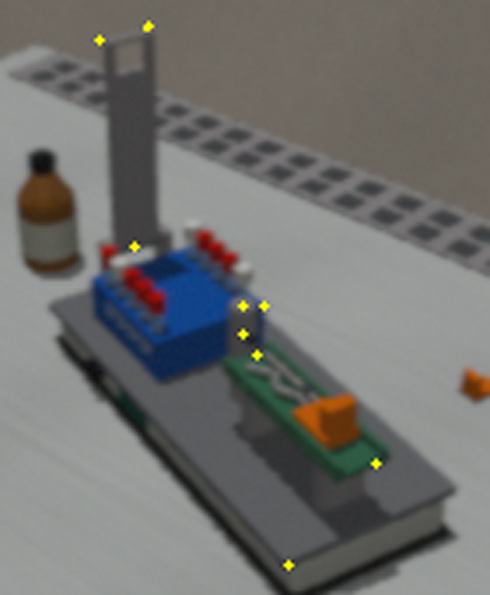

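View pics/topc2.png

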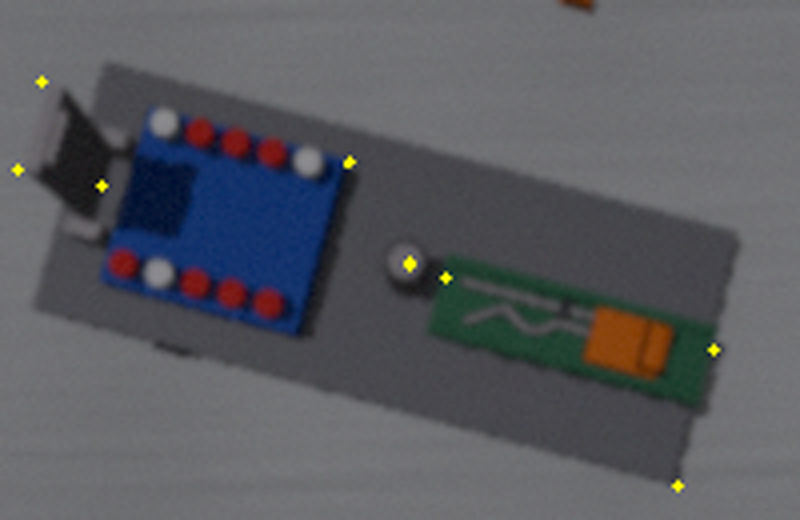

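```bash
cat > g.py <<'E'
from m import *
from bench import telemetry
from scipy.spatial.transform import Rotation as Ro
s=telemetry.state(); p=s['ee_pos']; Q=Ro.from_quat(s['tool_rot']).as_matrix()
mp=np.r_[R.T@(p[:2]-t),p[2]]*1000
print('t',round(s['time'],2),'mixer TCP mm',mp.round(1),'F mixer',np.r_[R.T@s['force'][:2],s['force'][2]].round(1),'w',round(s['gripper_width'],2))
def shift(mx,my,z): # mixer mm -> tool shift
    return (Q.T@(m2w(mx/1000,my/1000,z/1000)-p)).round(4)
E
python3 - <<'E'
from g import *
print(Q.round(3)); print(shift(0,210,275), m2w(0,.21,.275))
# bar push path relative to the approach
h=14.5;S=170
for f in np.radians(range(95,-1,-5)):
    print(round(np.degrees(f)), (150-S*np.cos(f)+4*np.sin(f)+h).round(1),(101+S*np.sin(f)+4*np.cos(f)+22).round(1))
E
```

```text
t 0.1 mixer TCP mm [-496.6  441.   228.9] F mixer [-0.5  0.2 -0.4] w 1.0
[[-0.956  0.293 -0.001]
 [ 0.293  0.956 -0.002]
 [ 0.    -0.002 -1.   ]]
[-0.4984 -0.2272 -0.0457] [0.59296232 0.23343967 0.275     ]
95 183.3 292.0
90 168.5 293.0
85 153.7 292.7
80 138.9 291.1
75 124.4 288.2
70 110.1 284.1
65 96.3 278.8
60 83.0 272.2
55 70.3 264.6
50 58.3 255.8
45 47.1 246.0
40 36.8 235.3
35 27.5 223.8
30 19.3 211.5
25 12.1 198.5
20 6.1 184.9
15 1.3 170.9
10 -2.2 156.5
5 -4.5 141.8
0 -5.5 127.0
```

servo_tool:
  xyz:
    - [0, 0, -0.03]
    - [-0.04, -0.02, -0.05]
    - [-0.09, -0.04, -0.065]
    - [-0.14, -0.06, -0.065]
    - [-0.19, -0.085, -0.065]
    - [-0.24, -0.11, -0.065]
    - [-0.29, -0.13, -0.065]
    - [-0.34, -0.155, -0.065]
    - [-0.39, -0.18, -0.065]
    - [-0.44, -0.2, -0.065]
    - [-0.47, -0.215, -0.065]
    - [-0.49, -0.225, -0.065]
    - [-0.498, -0.227, -0.065]
    - [-0.498, -0.227, -0.065]
    - [-0.498, -0.227, -0.065]
  twist: [0, 0, 0, 0, 0, 0, 0, 0, 0, 0, 0, 0, 0, 0, 0]
  jaw: [1, 1, 1, 1, 1, 1, 1, 1, 1, 1, 1, 1, 1, 1, 1]

```text
time: 1.98
ee_pos: [0.5918, 0.2348, 0.2944]
tool_rot: [0.148, 0.989, -0.001, -0.0]
force: [0.2, 0.3, 0.3]
gripper_width: 0.001
```

```bash
python3 - <<'E'
from g import *
from bench import get_image
print(Q.round(3),shift(0,180,293))
cv2.imwrite('pics/s1.png',get_image('side'));cv2.imwrite('pics/t1.png',get_image('top'))
crop('pics/s1.png',(170,60,350,240),3,'pics/s1c.png')
crop('pics/t1.png',(105,125,305,275),4,'pics/t1c.png')
E
```

```text
t 1.98 mixer TCP mm [ -1.5 210.9 294.4] F mixer [0.1 0.4 0.3] w 0.0
[[-0.956  0.292 -0.001]
 [ 0.292  0.956 -0.002]
 [ 0.001 -0.002 -1.   ]] [-0.0017 -0.0309  0.0015]
```

View pics/s1c.png

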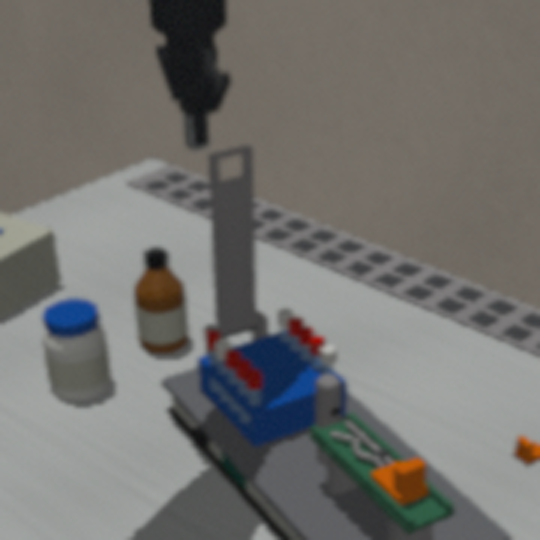

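View pics/t1c.png

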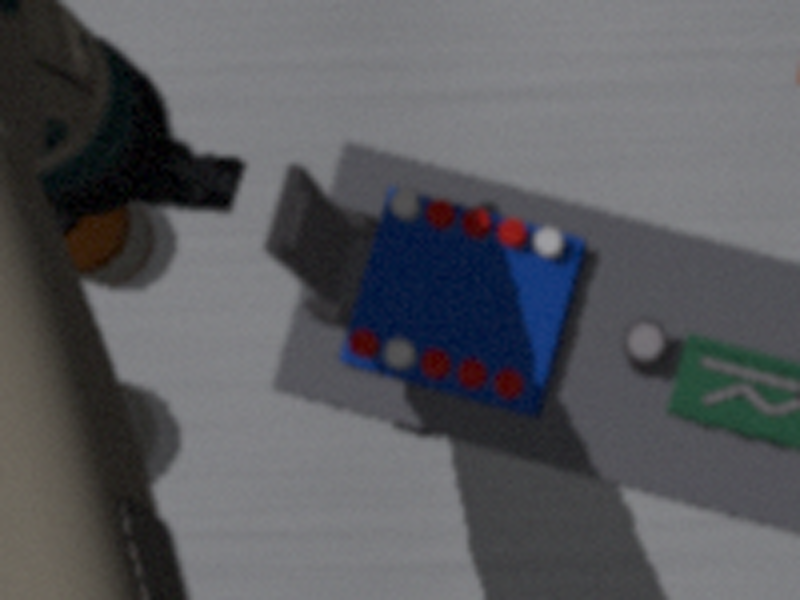

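servo_tool:
  xyz:
    - [-0.002, -0.02, 0.001]
    - [-0.002, -0.04, 0.002]
    - [-0.002, -0.057, 0.002]
    - [-0.002, -0.072, 0.003]
    - [-0.002, -0.0865, 0.006]
    - [-0.002, -0.101, 0.01]
    - [-0.002, -0.1145, 0.0155]
    - [-0.002, -0.128, 0.022]
    - [-0.002, -0.1405, 0.03]
    - [-0.002, -0.1525, 0.0385]
    - [-0.002, -0.164, 0.0485]
    - [-0.002, -0.174, 0.059]
    - [-0.002, -0.1835, 0.0705]
    - [-0.002, -0.1915, 0.083]
    - [-0.002, -0.199, 0.096]
    - [-0.002, -0.205, 0.1095]
    - [-0.002, -0.2095, 0.1235]
    - [-0.002, -0.2095, 0.1235]
  twist: [0, 0, 0, 0, 0, 0, 0, 0, 0, 0, 0, 0, 0, 0, 0, 0, 0, 0]
  jaw: [1, 1, 1, 1, 1, 1, 1, 1, 1, 1, 1, 1, 1, 1, 1, 1, 1, 1]

```text
time: 4.32
ee_pos: [0.5295, 0.0216, 0.1712]
tool_rot: [0.151, 0.988, -0.015, -0.001]
force: [-7.8, -28.4, 8.6]
gripper_width: 0.001
```

```bash
python3 - <<'E'
from g import *
from bench import get_image
print(shift(0,-5,127))
cv2.imwrite('pics/s2.png',get_image('side'));
crop('pics/s2.png',(190,80,350,250),3.5,'pics/s2c.png')
E
```

```text
t 4.33 mixer TCP mm [ -0.3 -11.1 171.2] F mixer [  0.6 -29.4   8.6] w 0.0
[-0.0001  0.0075  0.044 ]
```

View pics/s2c.png

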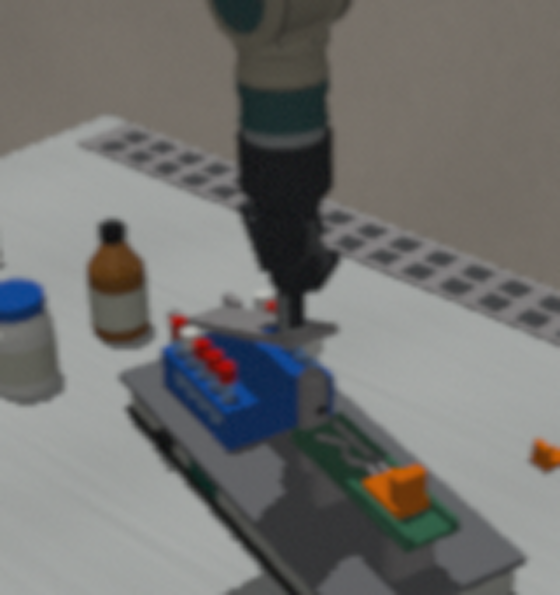

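```bash
python3 - <<'E'
from g import *
from bench import get_image
print(s['joint_positions'].round(3),s['joint_torque'].round(1),s['wrist_torque'].round(2),Q.round(3))
cv2.imwrite('pics/t2.png',get_image('top'));
crop('pics/t2.png',(165,145,345,265),4,'pics/t2c.png')
crop('pics/s2.png',(235,145,295,205),10,'pics/s2d.png')
E
```

```text
t 4.38 mixer TCP mm [ -0.3 -11.1 171.4] F mixer [  0.9 -29.4   9.2] w -0.0
[-0.064  0.154 -0.308  1.114 -0.03   0.238] [ 14.7 -32.1  27.5  -2.3   8.3   0. ] [-6.14  1.66  0.  ] [[-0.955  0.298 -0.007]
 [ 0.298  0.954 -0.03 ]
 [-0.002 -0.031 -1.   ]]
```

View pics/t2c.png

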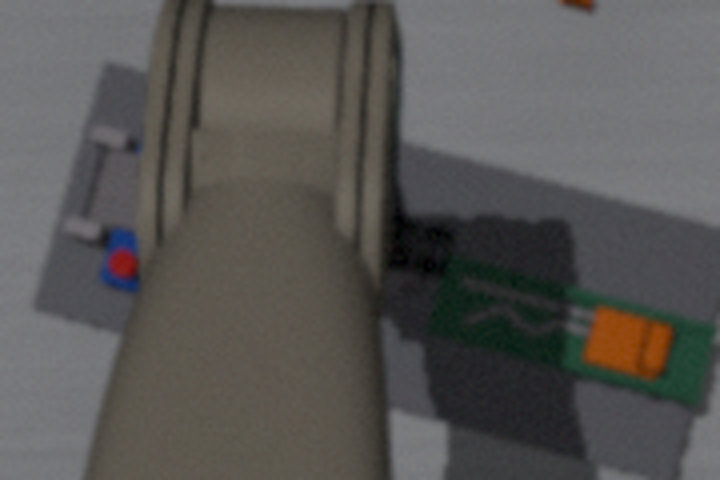

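View pics/s2d.png

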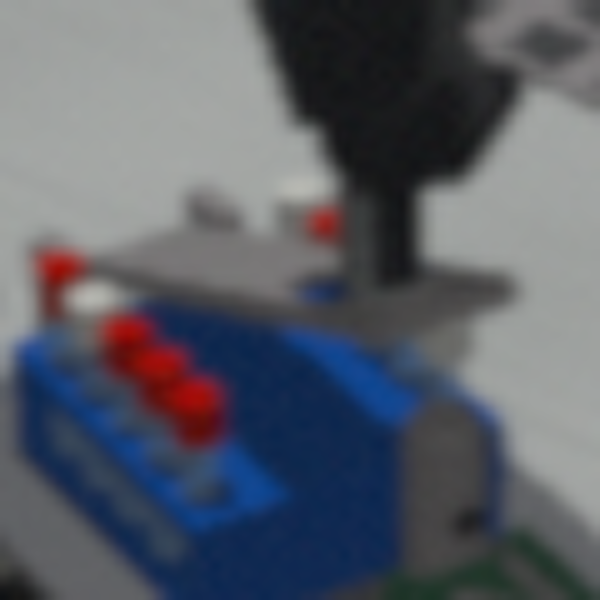

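```bash
python3 - <<'E'
from g import *
for fd in (12,16):
    f=np.radians(fd)
    im=cv2.imread('pics/s2.png')[:, :]
    P=[]
    for sx,ss in [(-17,151),(17,151),(17,175),(-17,175),(-23,0),(23,0),(23,214),(-23,214),(-15,182),(15,182)]:
        P.append(m2w(sx/1000,(150-ss*np.cos(f)+4*np.sin(f))/1000,(101+ss*np.sin(f)+4*np.cos(f))/1000))
    q=(proj('side',P)-[235,145]+.5)*10
    big=cv2.imread('pics/s2d.png')
    for i,a in enumerate(q): cv2.circle(big,tuple(int(v) for v in a),4,[(0,255,255),(0,255,0),(255,0,255)][0 if i<4 else 1 if i<8 else 2],-1)
    # TCP tip
    tip=p+Q@[0,0,.022]; a=(proj('side',[tip])[0]-[235,145]+.5)*10; cv2.circle(big,tuple(int(v) for v in a),5,(255,255,255),-1)
    cv2.imwrite(f'pics/s2e{fd}.png',big)
E
```

```text
t 4.42 mixer TCP mm [ -0.3 -11.1 171.4] F mixer [ -0.3 -29.6   8.5] w 0.0
```

View pics/s2e12.png

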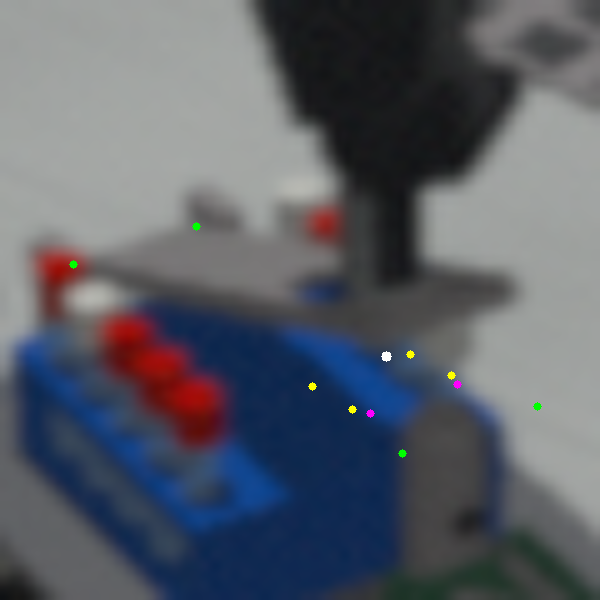

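View pics/s2e16.png

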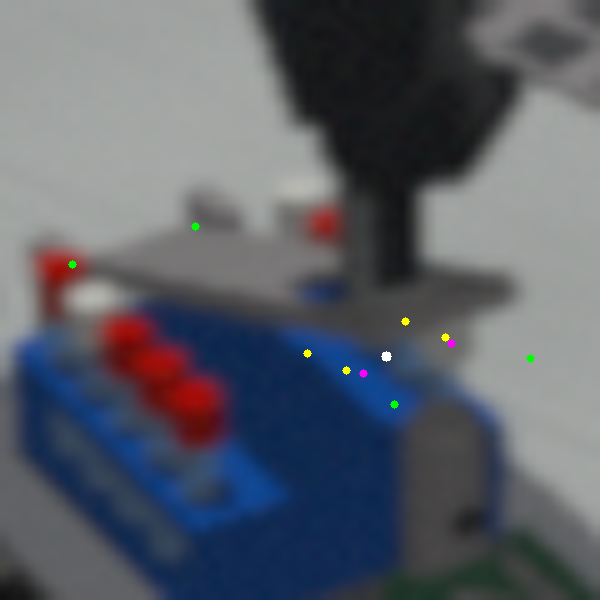

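servo_tool:
  xyz:
    - [0, 0, 0]
    - [0, -0.001, -0.01]
    - [0, -0.001, -0.02]
    - [0, -0.001, -0.03]
    - [0, -0.001, -0.045]
    - [0, -0.001, -0.06]
    - [0, -0.001, -0.075]
    - [0, -0.001, -0.085]
    - [0, -0.001, -0.085]
  twist: [0, 0, 0, 0, 0, 0, 0, 0, 0]
  jaw: [1, 1, 1, 1, 1, 1, 1, 1, 1]

```text
time: 5.55
ee_pos: [0.5306, 0.0233, 0.2576]
tool_rot: [0.151, 0.988, -0.015, -0.0]
force: [0.4, -0.6, 0.4]
gripper_width: 0.003
```

```bash
python3 - <<'E'
from g import *
from bench import get_image
print(Q.round(3))
cv2.imwrite('pics/s3.png',get_image('side'));
crop('pics/s3.png',(220,120,300,210),6,'pics/s3c.png')
E
```

```text
t 5.55 mixer TCP mm [  0.3  -9.2 257.6] F mixer [ 0.6 -0.4  0.4] w 0.0
[[-0.955  0.298 -0.005]
 [ 0.298  0.954 -0.03 ]
 [-0.004 -0.03  -1.   ]]
```

View pics/s3c.png

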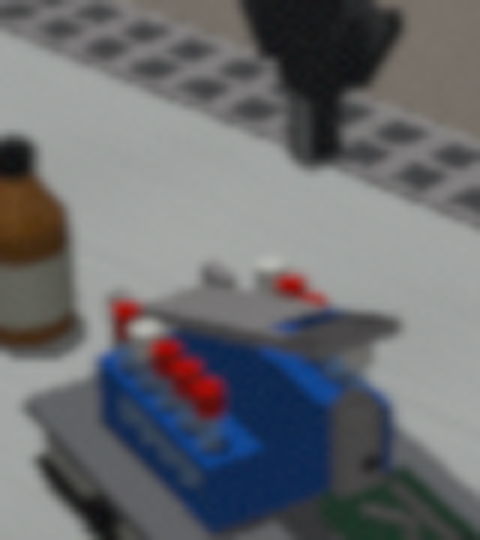

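```bash
python3 - <<'E'
from g import *
for fd in range(14,34,2):
    f=np.radians(fd)
    P=[m2w(sx/1000,(150-ss*np.cos(f)+4*np.sin(f))/1000,(101+ss*np.sin(f)+4*np.cos(f))/1000) for sx,ss in((0,163),(-23,214),(23,214))]
    print(fd,((proj('side',P)+.5-[220,120])*6).round(0).tolist(), (150-155*np.cos(f)).round(),(101+155*np.sin(f)).round())
E
```

```text
t 5.6 mixer TCP mm [-2.000e-01 -9.400e+00  2.567e+02] F mixer [-0.3  0.5  0.3] w -0.0
14 [[317.0, 368.0], [329.0, 408.0], [411.0, 380.0]] -0.0 138.0
16 [[316.0, 357.0], [327.0, 393.0], [409.0, 365.0]] 1.0 144.0
18 [[314.0, 346.0], [324.0, 378.0], [406.0, 350.0]] 3.0 149.0
20 [[311.0, 335.0], [321.0, 363.0], [403.0, 336.0]] 4.0 154.0
22 [[309.0, 324.0], [318.0, 348.0], [400.0, 321.0]] 6.0 159.0
24 [[306.0, 313.0], [314.0, 333.0], [397.0, 306.0]] 8.0 164.0
26 [[304.0, 302.0], [310.0, 317.0], [393.0, 290.0]] 11.0 169.0
28 [[301.0, 291.0], [306.0, 302.0], [389.0, 275.0]] 13.0 174.0
30 [[297.0, 280.0], [302.0, 286.0], [385.0, 260.0]] 16.0 178.0
32 [[294.0, 268.0], [297.0, 271.0], [381.0, 245.0]] 19.0 183.0
```

servo_tool:
  xyz:
    - [0, 0.01, 0.01]
    - [0, 0.021, 0.035]
    - [0, 0.021, 0.057]
    - [0, 0.0205, 0.065]
    - [0, 0.02, 0.072]
    - [0, 0.0185, 0.08]
    - [0, 0.017, 0.087]
    - [0, 0.0155, 0.097]
    - [0, 0.0137, 0.107]
    - [0, 0.012, 0.117]
    - [0, 0.011, 0.122]
    - [0, 0.011, 0.125]
    - [0, 0.011, 0.125]
  twist: [0, 0, 0, 0, 0, 0, 0, 0, 0, 0, 0, 0, 0]
  jaw: [1, 1, 1, 1, 1, 1, 1, 1, 1, 1, 1, 1, 1]

```text
time: 7.22
ee_pos: [0.5322, 0.0301, 0.1311]
tool_rot: [0.151, 0.988, -0.015, -0.002]
force: [-0.6, 0.0, 0.4]
gripper_width: -0.001
```

```bash
python3 - <<'E'
from g import *
from bench import get_image
print(Q.round(3))
cv2.imwrite('pics/s4.png',get_image('side'));
crop('pics/s4.png',(220,120,300,210),6,'pics/s4c.png')
E
```

```text
t 7.22 mixer TCP mm [-1.000e-01 -2.200e+00  1.311e+02] F mixer [-0.6 -0.2  0.4] w -0.0
[[-0.955  0.298 -0.008]
 [ 0.298  0.954 -0.03 ]
 [-0.002 -0.031 -1.   ]]
```

View pics/s4c.png

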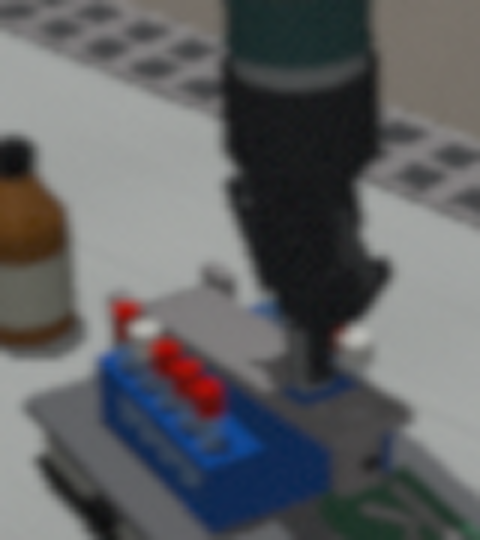

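servo_tool:
  xyz:
    - [0, 0, 0.002]
    - [0, 0, 0.003]
    - [0, 0, 0.004]
    - [0, 0, 0.005]
    - [0, 0, 0.006]
    - [0, 0, 0.006]
    - [0, 0, 0.006]
  twist: [0, 0, 0, 0, 0, 0, 0]
  jaw: [1, 1, 1, 1, 1, 1, 1]

```text
time: 8.15
ee_pos: [0.5322, 0.0302, 0.1252]
tool_rot: [0.151, 0.988, -0.015, -0.002]
force: [0.5, 0.4, -0.3]
gripper_width: -0.006
```

servo_tool:
  xyz:
    - [0, 0, 0.001]
    - [0, 0, 0.002]
    - [0, 0, 0.003]
    - [0, 0, 0.004]
    - [0, 0, 0.004]
  twist: [0, 0, 0, 0, 0]
  jaw: [1, 1, 1, 1, 1]

```text
time: 8.78
ee_pos: [0.532, 0.0301, 0.121]
tool_rot: [0.151, 0.988, -0.015, -0.002]
force: [-0.2, -0.1, -0.5]
gripper_width: 0.0
```

```bash
python3 - <<'E'
from g import *
from bench import get_image
print(Q.round(3))
cv2.imwrite('pics/s5.png',get_image('side'));
crop('pics/s5.png',(220,120,300,210),6,'pics/s5c.png')
E
```

```text
t 8.78 mixer TCP mm [ -0.3  -2.2 121. ] F mixer [-0.1 -0.1 -0.5] w 0.0
[[-0.955  0.298 -0.008]
 [ 0.298  0.954 -0.029]
 [-0.001 -0.03  -1.   ]]
```

View pics/s5c.png

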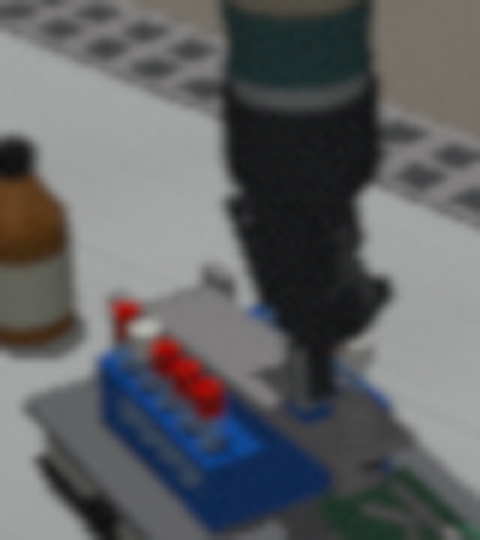

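```bash
python3 - <<'E'
from g import *
from bench import get_image
crop('pics/s5.png',(250,160,300,210),12,'pics/a.png')
big=cv2.imread('pics/a.png'); big=cv2.convertScaleAbs(big,alpha=1.8)
def dot(P,c):
    a=(proj('side',[P])[0]+.5-[250,160])*12; cv2.circle(big,tuple(int(v) for v in a),4,c,-1)
for sx,ss in [(-17,151),(17,151),(17,175),(-17,175)]: dot(m2w(sx/1000,(150-ss)/1000,.105),(0,255,255))
for sx,ss in [(23,214),(-23,214),(-15,181),(15,181),(-15,211),(15,211)]: dot(m2w(sx/1000,(150-ss)/1000,.105),(0,255,0))
dot(m2w(0,-.045,.145),(0,0,255)); dot(p+Q@[0,0,.022],(255,255,255))
cv2.imwrite('pics/s5d.png',big)
cv2.imwrite('pics/t5.png',get_image('top')); crop('pics/t5.png',(165,145,345,265),4,'pics/t5c.png')
E
```

```text
t 8.82 mixer TCP mm [ -0.3  -2.2 121. ] F mixer [-1.1  0.2 -0.6] w -0.0
```

View pics/s5d.png

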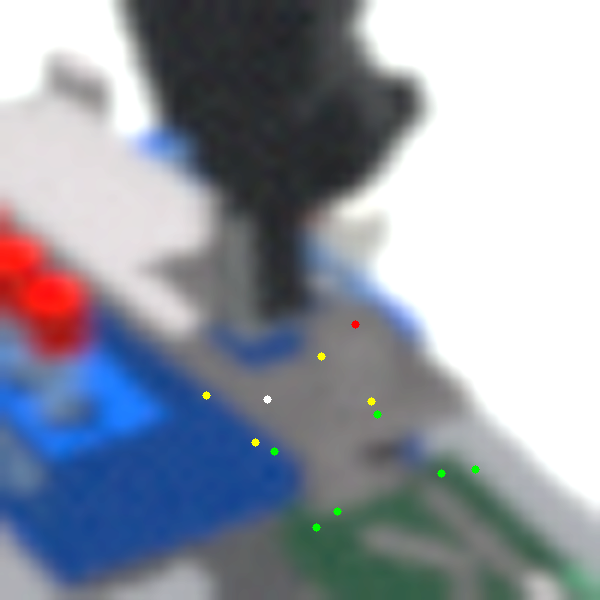

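View pics/t5c.png

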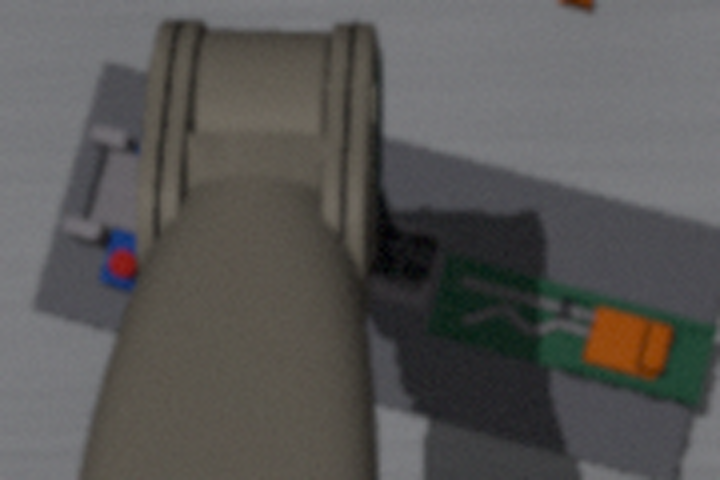

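```bash
python3 - <<'E'
from g import *
# s3 pose
pp=np.array([.5306,.0233,.2571])
print('s3 pred TCP, tip in s3c px', ((proj('side',[pp,pp+[0,0,-.022]])+.5-[220,120])*6).round(0))
pp=np.array([.5918,.2348,.2944])
print('s1', ((proj('side',[pp,pp+[0,0,-.022]])+.5-[170,60])*3).round(0),((proj('top',[pp,pp+[0,0,-.022]])+.5-[105,125])*4).round(0))
E
```

```text
t 8.88 mixer TCP mm [ -0.3  -2.2 121. ] F mixer [-0.2 -0.8  1.4] w 0.0
s3 pred TCP, tip in s3c px [[317. 166.]
 [318. 208.]]
s1 [[198. 148.]
 [200. 168.]] [[165. 187.]
 [176. 194.]]
```

```bash
cat >> h.py <<'E'
def tri(ps,pt):
    P=[];U=[]
    for n,q in(('side',ps),('top',pt)):
        k,d,Rr,tt=K(n); P.append(np.c_[Rr,tt]); U.append(cv2.undistortPoints(np.array(q,float).reshape(-1,1,2),k,d).reshape(2,1))
    X=cv2.triangulatePoints(P[0],P[1],U[0],U[1]).ravel(); X=X[:3]/X[3]
    return X,[(proj(n,[X])[0]-q).round(1) for n,q in(('side',ps),('top',pt))]
E
python3 - <<'E'
from g import *
X,e=tri((170+197/3-.33,60+145/3-.33),(105+233/4-.4,125+185/4-.4)); print(X,e,(R.T@(X[:2]-t))*1000)
crop('pics/s1.png',(210,60,260,120),10,'pics/s1d.png')
crop('pics/t1.png',(110,140,190,200),8,'pics/t1d.png')
E
```

```text
t 8.88 mixer TCP mm [ -0.3  -2.2 121. ] F mixer [-0.2 -0.8  1.4] w 0.0
[0.578936   0.20307207 0.3108267 ] [array([ 4. , -0.3]), array([-3.9,  4.5])] [ -4.75815883 176.88974974]
```

View pics/s1d.png

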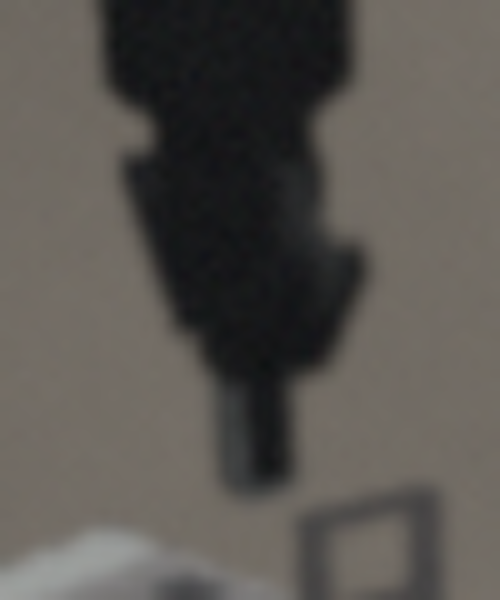

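View pics/t1d.png

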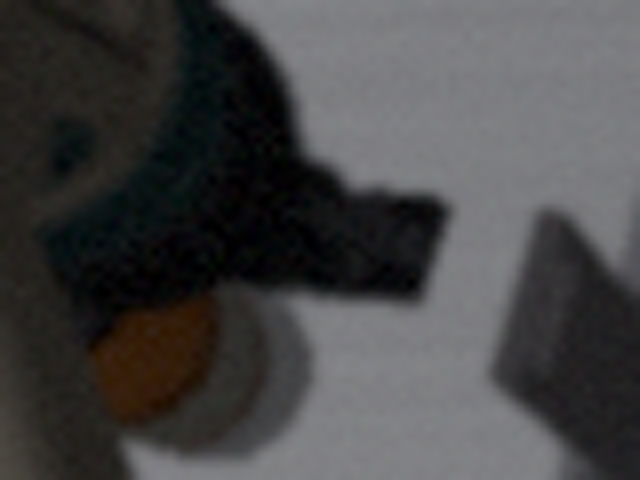

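servo_tool:
  xyz:
    - [0, 0.003, -0.003]
    - [0, 0.009, -0.003]
    - [0, 0.013, 0]
    - [0, 0.013, 0.004]
    - [0, 0.013, 0.007]
    - [0, 0.013, 0.01]
    - [0, 0.013, 0.012]
    - [0, 0.013, 0.012]
  twist: [0, 0, 0, 0, 0, 0, 0, 0]
  jaw: [1, 1, 1, 1, 1, 1, 1, 1]

```text
time: 9.88
ee_pos: [0.5353, 0.0421, 0.1082]
tool_rot: [0.151, 0.988, -0.015, -0.002]
force: [-1.0, -0.2, -0.9]
gripper_width: 0.001
```

```bash
python3 - <<'E'
from g import *
from bench import get_image
cv2.imwrite('pics/s6.png',get_image('side'));
crop('pics/s6.png',(235,140,295,210),9,'pics/a.png'); cv2.imwrite('pics/s6c.png',cv2.convertScaleAbs(cv2.imread('pics/a.png'),alpha=1.6))
E
```

```text
t 9.88 mixer TCP mm [ -0.6  10.1 108.2] F mixer [-0.9 -0.5 -0.9] w 0.0
```

View pics/s6c.png

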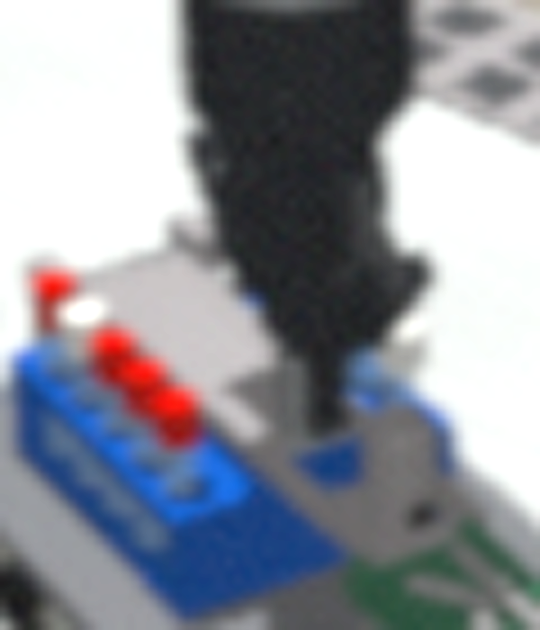

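servo_tool:
  xyz:
    - [0, 0, 0.0015]
    - [0, 0, 0.003]
    - [0, 0, 0.004]
    - [0, 0, 0.005]
    - [0, 0, 0.005]
  twist: [0, 0, 0, 0, 0]
  jaw: [1, 1, 1, 1, 1]

```text
time: 10.55
ee_pos: [0.5352, 0.0419, 0.1038]
tool_rot: [0.151, 0.988, -0.015, -0.002]
force: [-2.0, 0.4, 5.0]
gripper_width: 0.002
```

servo_tool:
  xyz:
    - [0, 0, 0.0015]
    - [0, 0, 0.003]
    - [0, 0, 0.004]
    - [0, 0, 0.004]
  twist: [0, 0, 0, 0]
  jaw: [1, 1, 1, 1]

```text
time: 11.05
ee_pos: [0.5354, 0.0419, 0.1035]
tool_rot: [0.15, 0.989, -0.015, -0.002]
force: [-8.4, 1.0, 22.7]
gripper_width: -0.003
```

servo_tool:
  xyz:
    - [0, 0, -0.02]
    - [0, 0, -0.05]
    - [0, -0.005, -0.085]
    - [0, -0.04, -0.095]
    - [0.002, -0.08, -0.095]
    - [0.003, -0.12, -0.095]
    - [0.004, -0.16, -0.095]
    - [0.006, -0.2, -0.095]
    - [0.007, -0.235, -0.095]
    - [0.007, -0.25, -0.095]
    - [0.007, -0.25, -0.095]
    - [0.007, -0.25, -0.095]
  twist: [0, 0, 0, 0, 0, 0, 0, 0, 0, 0, 0, 0]
  jaw: [1, 1, 1, 1, 1, 1, 1, 1, 1, 1, 1, 1]

```text
time: 12.55
ee_pos: [0.4552, -0.1909, 0.2058]
tool_rot: [0.15, 0.989, -0.015, -0.002]
force: [-0.4, -0.2, -0.2]
gripper_width: -0.001
```

```bash
python3 - <<'E'
from g import *
from bench import get_image
print(Q.round(3), shift(-10.5,-238,120))
cv2.imwrite('pics/s7.png',get_image('side'));
crop('pics/s7.png',(225,130,335,230),6,'pics/a.png'); cv2.imwrite('pics/s7c.png',cv2.convertScaleAbs(cv2.imread('pics/a.png'),alpha=1.4))
cv2.imwrite('pics/t7.png',get_image('top')); crop('pics/t7.png',(165,145,365,275),4,'pics/t7c.png')
E
```

```text
t 12.55 mixer TCP mm [ -10.7 -236.   205.8] F mixer [-0.3 -0.3 -0.2] w -0.0
[[-0.955  0.297 -0.008]
 [ 0.297  0.955 -0.029]
 [-0.001 -0.03  -1.   ]] [-0.0001  0.0005  0.0859]
```

View pics/s7c.png

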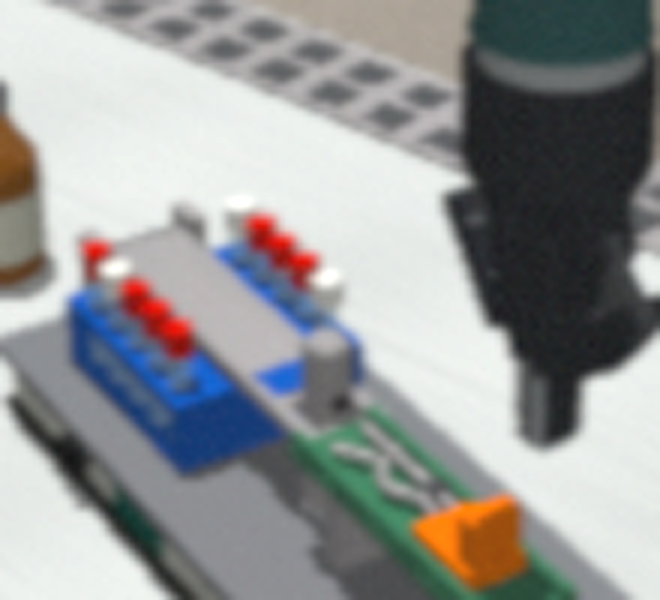

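View pics/t7c.png

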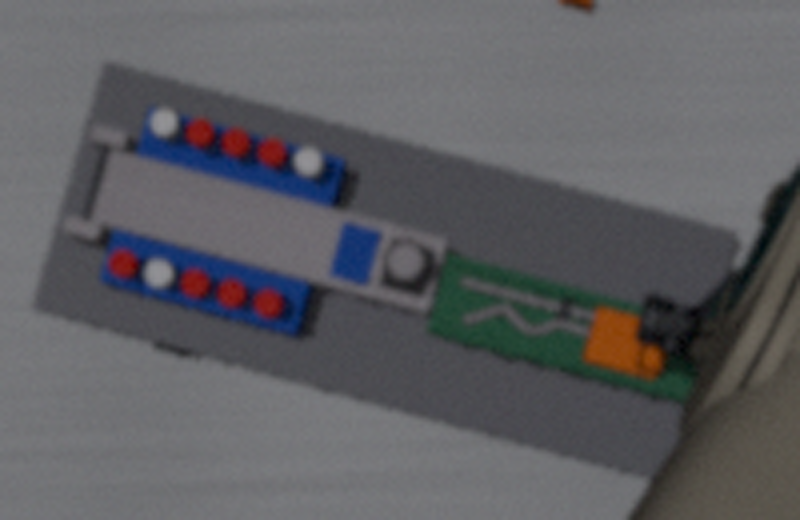

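```bash
python3 - <<'E'
from g import *
for z in(.206,.25,.28):
    print(z,((cast('top',[(165+670/4-.4,145+322/4-.4)],z)[:,:2]-t)@R*1000).round(1))
pr=proj('side',[p,p+Q@[0,0,.022]]); print((pr+.5-[225,130])*6)
print((proj('top',[p,p+Q@[0,0,-.05]])+.5-[165,145])*4)
E
python3 -c "
import cv2
from h import crop
crop('pics/t7.png',(300,190,370,250),10,'pics/a.png'); cv2.imwrite('pics/t7d.png',cv2.convertScaleAbs(cv2.imread('pics/a.png'),alpha=2.2))"
```

```text
t 12.65 mixer TCP mm [ -10.6 -235.8  205.9] F mixer [0.5 1.  0.4] w 0.0
0.206 [[  -1.2 -196. ]]
0.25 [[  -5.7 -191.9]]
0.28 [[  -8.8 -189.1]]
[[547.77209211 442.24682858]
 [546.15814024 485.69827381]]
[[735.73712386 357.34827434]
 [747.06382483 351.20562967]]
```

View pics/t7d.png

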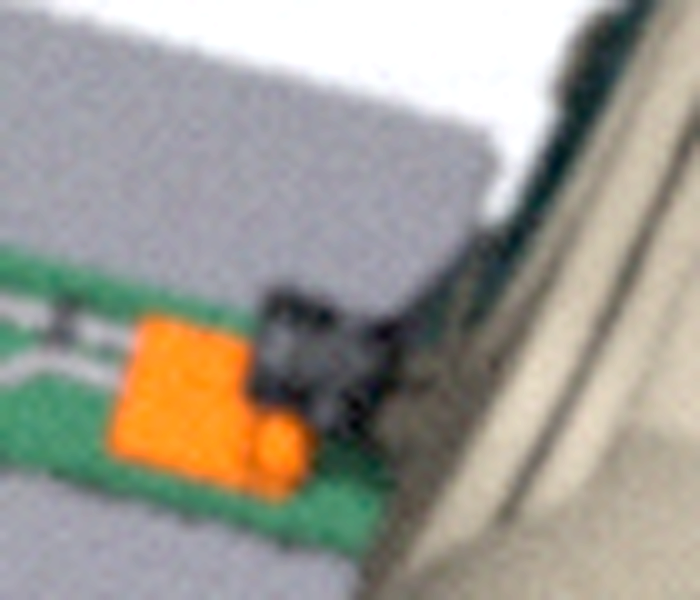

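servo_tool:
  xyz:
    - [0, 0, 0.02]
    - [0, 0, 0.045]
    - [0, 0, 0.07]
    - [0, 0, 0.083]
    - [0, 0.001, 0.086]
    - [0, 0.001, 0.086]
    - [0, 0.001, 0.086]
  twist: [0, 0, 0, 0, 0, 0, 0]
  jaw: [1, 1, 1, 1, 1, 1, 1]

```text
time: 13.52
ee_pos: [0.4558, -0.1927, 0.1209]
tool_rot: [0.15, 0.989, -0.015, -0.001]
force: [-0.3, -0.6, 1.1]
gripper_width: 0.001
```

```bash
python3 - <<'E'
from g import *
from bench import get_image
cv2.imwrite('pics/s8.png',get_image('side'));
crop('pics/s8.png',(255,150,335,230),7,'pics/a.png'); cv2.imwrite('pics/s8c.png',cv2.convertScaleAbs(cv2.imread('pics/a.png'),alpha=1.4))
E
```

```text
t 13.53 mixer TCP mm [  -9.6 -237.6  120.9] F mixer [-0.1 -0.6  1.1] w 0.0
```

View pics/s8c.png

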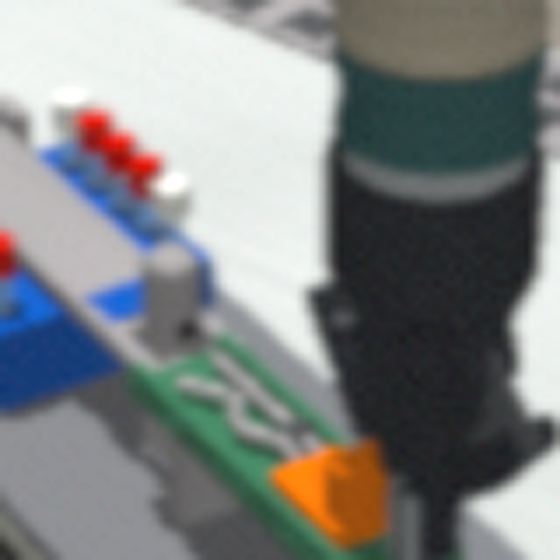

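servo_tool:
  xyz:
    - [0, 0.008, 0]
    - [0, 0.016, 0]
    - [0, 0.024, -0.001]
    - [0, 0.03, -0.001]
    - [0, 0.036, -0.001]
    - [0, 0.042, -0.0015]
    - [0, 0.048, -0.0015]
    - [0, 0.054, -0.002]
    - [0, 0.06, -0.002]
    - [0, 0.06, -0.002]
  twist: [0, 0, 0, 0, 0, 0, 0, 0, 0, 0]
  jaw: [1, 1, 1, 1, 1, 1, 1, 1, 1, 1]

```text
time: 14.82
ee_pos: [0.4735, -0.1347, 0.1209]
tool_rot: [0.149, 0.989, -0.015, -0.001]
force: [0.0, 0.2, 0.2]
gripper_width: -0.001
```

```bash
python3 - <<'E'
from g import *
from bench import get_image
cv2.imwrite('pics/s9.png',get_image('side'));
crop('pics/s9.png',(255,150,335,230),7,'pics/a.png'); cv2.imwrite('pics/s9c.png',cv2.convertScaleAbs(cv2.imread('pics/a.png'),alpha=1.4))
E
```

```text
t 14.82 mixer TCP mm [  -9.2 -176.9  120.9] F mixer [-0.   0.2  0.2] w -0.0
```

View pics/s9c.png

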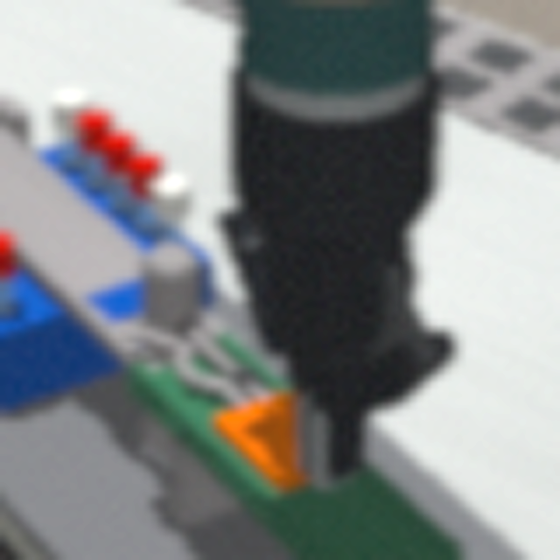

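servo_tool:
  xyz:
    - [0, 0.004, 0]
    - [0, 0.008, 0]
    - [0, 0.012, -0.0005]
    - [0, 0.016, -0.0005]
    - [0, 0.02, -0.0005]
    - [0, 0.024, -0.0005]
    - [0, 0.024, -0.0005]
  twist: [0, 0, 0, 0, 0, 0, 0]
  jaw: [1, 1, 1, 1, 1, 1, 1]

```text
time: 15.75
ee_pos: [0.4801, -0.1148, 0.1218]
tool_rot: [0.15, 0.989, -0.019, -0.001]
force: [-4.4, -9.0, 6.8]
gripper_width: 0.002
```

```bash
python3 - <<'E'
from g import *
from bench import get_image
cv2.imwrite('pics/s10.png',get_image('side'));
crop('pics/s10.png',(255,150,335,230),7,'pics/a.png'); cv2.imwrite('pics/s10c.png',cv2.convertScaleAbs(cv2.imread('pics/a.png'),alpha=1.4))
E
```

```text
t 15.75 mixer TCP mm [  -8.6 -156.   121.8] F mixer [-1.6 -9.9  6.8] w 0.0
```

View pics/s10c.png

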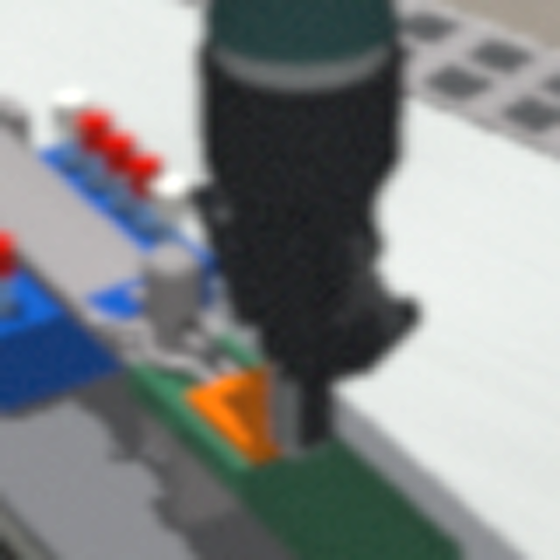

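servo_tool:
  xyz:
    - [0, 0.004, 0]
    - [0, 0.008, -0.0005]
    - [0, 0.012, -0.0005]
    - [0, 0.015, -0.0005]
    - [0, 0.018, -0.001]
    - [0, 0.018, -0.001]
  twist: [0, 0, 0, 0, 0, 0]
  jaw: [1, 1, 1, 1, 1, 1]

```text
time: 16.55
ee_pos: [0.4856, -0.0967, 0.122]
tool_rot: [0.15, 0.989, -0.018, -0.001]
force: [-0.4, -0.1, 0.2]
gripper_width: -0.001
```

```bash
python3 - <<'E'
from g import *
from bench import get_image
cv2.imwrite('pics/s11.png',get_image('side'));
crop('pics/s11.png',(255,150,335,230),7,'pics/a.png'); cv2.imwrite('pics/s11c.png',cv2.convertScaleAbs(cv2.imread('pics/a.png'),alpha=1.4))
cv2.imwrite('pics/t11.png',get_image('top'));crop('pics/t11.png',(245,175,345,255),7,'pics/a.png'); cv2.imwrite('pics/t11c.png',cv2.convertScaleAbs(cv2.imread('pics/a.png'),alpha=2))
E
```

```text
t 16.55 mixer TCP mm [  -8.5 -137.   122. ] F mixer [-0.3 -0.2  0.2] w -0.0
```

View pics/s11c.png

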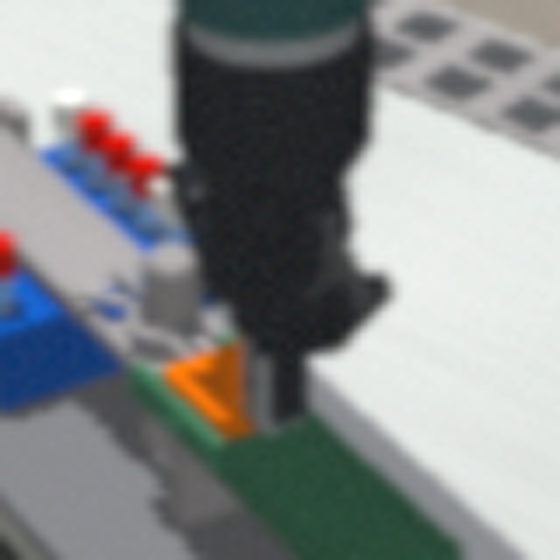

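View pics/t11c.png

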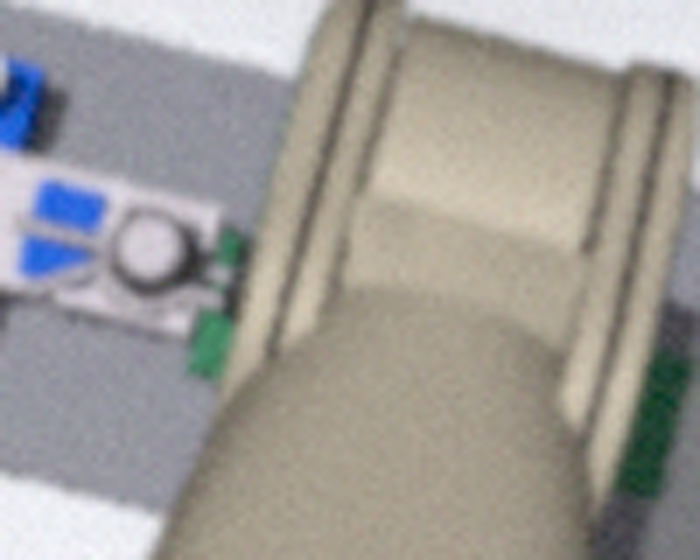

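servo_tool:
  xyz:
    - [0, 0.002, 0]
    - [0, 0.004, 0]
    - [0, 0.006, 0]
    - [0, 0.006, 0]
  twist: [0, 0, 0, 0]
  jaw: [1, 1, 1, 1]

```text
time: 17.15
ee_pos: [0.4863, -0.0949, 0.1228]
tool_rot: [0.151, 0.988, -0.023, -0.002]
force: [-5.4, -11.3, 7.3]
gripper_width: -0.0
```

servo_tool:
  xyz:
    - [0, 0.003, 0]
    - [0, 0.006, 0]
    - [0, 0.008, 0]
    - [0, 0.008, 0]
  twist: [0, 0, 0, 0]
  jaw: [1, 1, 1, 1]

```text
time: 17.65
ee_pos: [0.4865, -0.0941, 0.1239]
tool_rot: [0.152, 0.988, -0.032, -0.004]
force: [-9.7, -19.1, 8.5]
gripper_width: -0.002
```

```bash
python3 - <<'E'
from g import *
print(Q.round(3))
E
```

```text
t 17.65 mixer TCP mm [  -8.3 -134.3  123.9] F mixer [ -3.8 -21.    8.5] w -0.0
[[-0.954  0.301 -0.017]
 [ 0.301  0.952 -0.063]
 [-0.003 -0.065 -0.998]]
```

servo_tool:
  xyz:
    - [0, -0.005, 0]
    - [0, -0.02, 0]
    - [0, -0.035, -0.005]
    - [0, -0.05, -0.02]
    - [0, -0.06, -0.05]
    - [0, -0.07, -0.09]
    - [0, -0.11, -0.11]
    - [0, -0.16, -0.12]
    - [0, -0.2, -0.12]
    - [0, -0.24, -0.12]
    - [0, -0.26, -0.12]
    - [0, -0.26, -0.12]
  twist: [0, 0, 0, 0, 0, 0, 0, 0, 0, 0, 0, 0]
  jaw: [1, 1, 1, 1, 1, 1, 1, 1, 1, 1, 1, 1]

```text
time: 19.15
ee_pos: [0.41, -0.3351, 0.2612]
tool_rot: [0.153, 0.988, -0.032, -0.003]
force: [0.0, 0.6, 0.8]
gripper_width: 0.003
```

```bash
python3 - <<'E'
from g import *
from bench import get_image
cv2.imwrite('pics/s12.png',get_image('side'));
crop('pics/s12.png',(235,140,325,230),6.5,'pics/a.png'); cv2.imwrite('pics/s12c.png',cv2.convertScaleAbs(cv2.imread('pics/a.png'),alpha=1.4))
cv2.imwrite('pics/t12.png',get_image('top'));crop('pics/t12.png',(245,175,345,255),7,'pics/a.png'); cv2.imwrite('pics/t12c.png',cv2.convertScaleAbs(cv2.imread('pics/a.png'),alpha=2))
E
```

```text
t 19.15 mixer TCP mm [ -12.7 -387.2  261.2] F mixer [-0.1  0.6  0.8] w 0.0
```

View pics/s12c.png

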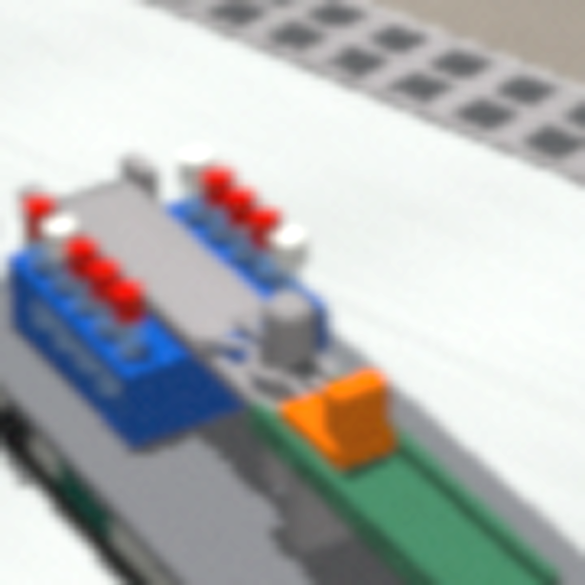

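View pics/t12c.png

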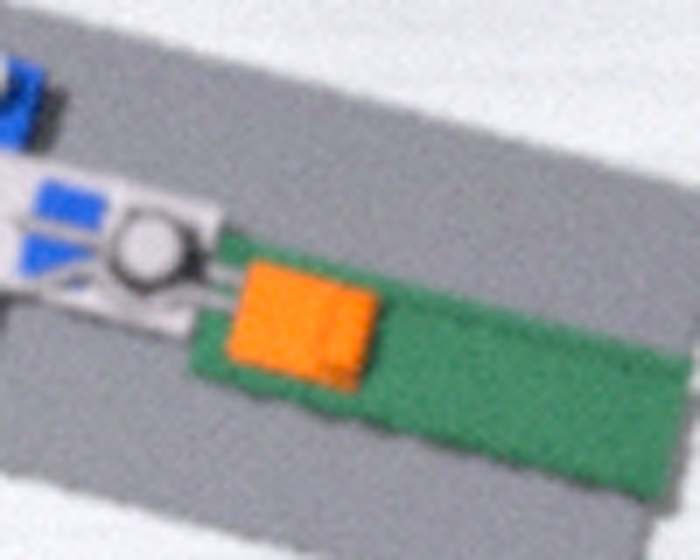

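View pics/t12.png

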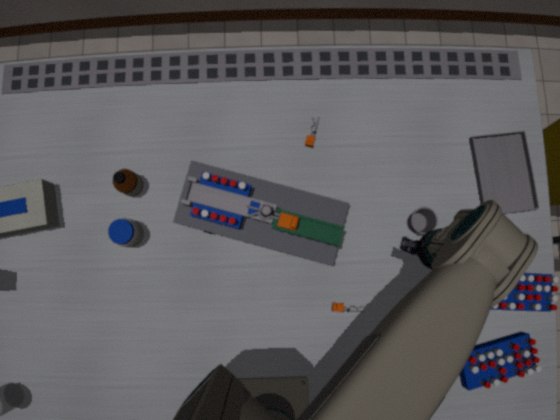

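```bash
python3 - <<'E'
from g import *
q=np.array([(378,297),(357,388),(334,290)])/7+[245,175]-.43
print('tab rear/rear/front top',((cast('top',q,.146)[:,:2]-t)@R*1000).round(1).tolist())
print('pin',((cast('top',[np.array((152,246))/7+[245,175]-.43],.145)[:,:2]-t)@R*1000).round(1))
q=np.array([(20,218)])/7+[245,175]-.43
print('leg tip',((cast('top',q,.115)[:,:2]-t)@R*1000).round(1))
im=cv2.imread('pics/t12.png')
a=cv2.imread('pics/top0.png'); d=cv2.absdiff(a,im); print('diff bottle,jar,cup regions',[int(d[y-25:y+25,x-25:x+25].mean()) for x,y in((125,180),(122,232),(421,221))])
crop('pics/t12.png',(215,175,315,245),8,'pics/a.png'); cv2.imwrite('pics/t12e.png',cv2.convertScaleAbs(cv2.imread('pics/a.png'),alpha=1.3))
E
```

```text
t 19.25 mixer TCP mm [ -12.9 -385.4  260.7] F mixer [ 0.1 -0.5  0.7] w -0.0
tab rear/rear/front top [[3.2, -121.2], [-28.0, -122.2], [1.6, -106.5]]
pin [[  0.3 -44.1]]
leg tip [[0.9 3.4]]
diff bottle,jar,cup regions [5, 5, 19]
```

View pics/t12e.png

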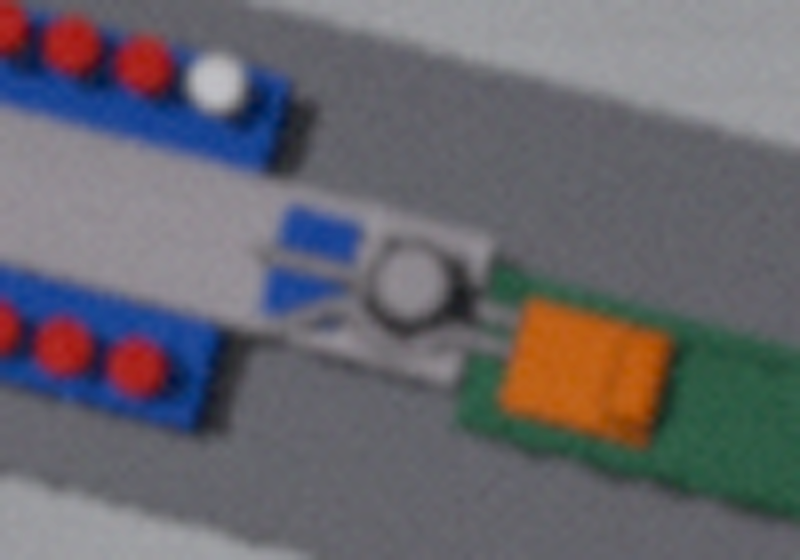

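```bash
python3 -c "
from bench import close_job
print(close_job())"
```

```text
the job is handed in; nothing more can be done
None
```

The bar is folded fully down over the pin and the R-clip is pushed fully home. I handed the job in at about 19 s.

**First fold:** It did not go cleanly. The fingertip slipped into the opening at the end of the bar. The wrist force reached about 31 N there, below the limits, and I backed out.

**Bar:** I then pushed it down at the pad and pressed it against its stop with about 23 N at the hinge-side part of the bar. The pictures show the bar flat, with the pin standing through its frame.

**Clip:** I pushed it along the tray by the tab. Resistance rose to about 10 N, fell to zero at the snap, then rose to 21 N as the collar stopped.

**Last checks:**
- The leg tip measured +3.4 mm along the mixer, where +3 mm was expected.
- The tab's rear face measured about −122 mm, where −125 mm was expected. That is 3 mm off, close to the error of the measurement.
- In the top view the bow has closed beyond the pin.
- The bottle and jar look unmoved. In the comparison, the image around the cup changed more, which I took to be the arm's shadow; I did not measure the cup's position. The gripper stayed well above it.
- The arm was clear of everything, with no force on it.

**Disagreements:** The pictures and the contacts put the closed fingertips about at the TCP, not the stated 22 mm ahead of it, so I went by contact forces. The tool also ended up tilted about 4°, because each move starts from the pose measured under load.

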